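# Open the bayonet die cap of a clay extruder barrel

## Robot

A 6-joint arm with a two-finger parallel gripper is mounted at the origin on the work surface. World frame = base frame: x ahead of the robot, y to its left, z up, the work surface at z = 0. Lengths are in m, angles in rad, forces in N, time in s.
With the tool pointing down it reaches from about 0.375 to 0.9 m from the base axis. Payload 3.1 kg.
Tool frame: the origin (TCP) lies midway between the tips of the shut fingers; the grasp point (between the pads) lies 19 mm behind it (pinch_z is the distance from the TCP to the grasp point, in m); y points along the fingers, z is the direction in which the jaws open and shut, and the axes are right-handed (so a half turn about y gives the same grasp; the last joint's range is limited). The gripper opens to 87 mm and grips with 3 to 60 N. Pads are 19 mm wide; open, the fingers measure 117 mm over their backs; the gripper's body (75 mm by 190 mm) begins 51 mm behind the grasp point.
Start: joints at [-1.452, 0.527, 1.433, -0, 1.181, -0.178], TCP at [0.183, -0.597, 0.223] pointing down, gripper open.
Joint ranges: [-3.08, 3.08], [-0.75, 2.2], [0.22, 2.44], [-1.43, 4.57], [0, 2.65], [-2.85, 2.85]. Speed limits (rad/s): [2.79, 2.79, 3.14, 3.14, 3.14, 3.14].

## Interface

Orientations are given as a unit quaternion [x, y, z, w].
In Python, from rig import * gives the robot as it stands.
- The arm moves only by the tool drive_tool, never from a script. Its argument "plan" is a list of rows, each a list of 7 numbers: the shift along the tool's x, y, z in mm, then the turn, a rotation vector about the tool's x, y, z in degrees, then the finger opening in mm, from 0 to 87. A call has 1 to 10 rows; each row is the pose to reach, as a shift and turn from the pose commanded when the call began, along the tool's axes at that moment; what a row does not reach only later rows make up. A row lasts 1/10 s, in which the tool goes at most 50 mm and 8.59 degrees, less where a joint would pass 70% of its speed; a pose out of reach is approached as far as the arm can. A call with a gripper value outside its range is refused whole. The fingers move at their own pace and stop on an object; "newtons" is the grip in N (left out, the last holds). Time passes only in rows, so rows that repeat a pose let the fingers close. It gives the time, the measured TCP pose, the force and the opening at its end, in the units of the state.
- get_obs(): the state, without advancing time (a new reading comes with each control period).
- camera(name): name is "scene" or "top" or "wrist"; returns the picture (420x560x3 uint8, blue, green, red); there is no depth.
- get_calibration(name): a dict with "fx", "fy", "cx", "cy" (pixels), "D" ([k1, k2, p1, p2, k3] as OpenCV has them; the pictures are not rectified), "origin" and "rotation" of the camera in the world; the wrist camera has in their place "tool_from_camera" (4x4, takes a point from camera to tool coordinates, whose origin is the TCP and whose axes are the tool frame's). Camera axes: x right, y down, z forward; pixel columns grow to the right and rows downward; lengths in m; the calibration is good to about 2 mm. A picture is of the moment at which its call begins: read the wrist's pose just before it. get_calibration takes no time and is no camera call.
- hand_in(): hands the job in, once; it reports no verdict.
Trained networks look in the newest picture that a camera, given by its name, has taken for a name from the list of things; names that differ only in an ending like _2 or _b are one class to them, and where a whole thing is asked for, a point or a joint stands for the part that bears it (a point fixed in the world has none). Each returns a list of dicts, best first, with "conf" (0 to 1); they miss things now and then, are a little off and sometimes report something else, mostly with a low value. They report only what shows in the picture. A call takes as long as a camera call. They do not tell look-alikes from the thing itself.
- spot_in(camera, target): "location" ([column, row] in pixels, amid what is visible of it).
- mark_of(camera, target): "location" ([column, row] in pixels: a listed point, or the origin of a listed thing).
The state is a dict: "time": time; "q": joint angles; "joint_velocities": joint speeds; "joint_torque": joint torques, N m; "position": TCP position; "tool_rot": TCP orientation; "ft_force": force on the tool from outside, world axes, zero at the start; "moment": the same for the moment, N m; "grip_width": finger opening in m.
Only numpy, scipy, OpenCV 4.12 (cv2) and the standard library are available. Lean on these libraries where they do the work, as an engineer would, in place of code of your own. Each camera call takes 0.05 s, during which the arm holds its last target. There are 200 camera calls.

## Task

Take the orange die cap off its clay extruder barrel: twist it a quarter turn anticlockwise (seen from above) while it sits in its seat to free its lugs, lift it off, and set it down flat, bar uppermost, in the green tray. Set it down rather than dropping it, and leave the white cap on the other barrel as it is.

Things in the scene. Friction and masses are not known exactly. Their poses are not given: they have to be found in the camera images.
- cap_bar (a point): Centre of the orange cap's grip bar, on the cap's axis, 42 mm above its underside, 22 mm below the bar's top. Bar: 56 mm long (x axis here), 20 mm wide (y), 48 mm tall, on a disc 66 mm across and 16 mm thick. Two lugs, 16 mm wide, 6 mm thick, stick out at the disc's foot in line with the bar, 89 mm tip to tip. Loose, 0.15 to 0.31 kg. Starts locked, bar within 6 degrees of the barrel's x axis.
- barrel: The orange cap's aluminium barrel, fixed, 104 mm across; origin under its 140 mm base, z up. The cap sits 110 mm up, inside a rim 124 mm high. Ledges hold its lugs down (3 mm play all ways); 60 degree gaps, marked yellow, lie at about +y and -y. The cap turns loosely; anticlockwise 75 to 95 degrees from the barrel's x axis (best 85, stop at 97) it lifts straight out.
- tray: Shallow square green tray, fixed to the table, 190 mm by 190 mm outside, 25 mm high, walls and floor 5 mm thick; origin at the centre of its underside, z up.
- white_bar_end (a point): One end of the white cap's grip bar, 25 mm from that cap's axis (which lies along +x from here, along the bar) and 42 mm above its underside. The white cap has the orange one's shape and sits loose and locked on a second, like barrel, fixed (bar top 174 mm above the table). To be left alone.
Not all that is in view belongs to the job. There is more than one size of the part that bears cap_bar; the job needs the middle-sized.

How it is judged:
By the outcome, as a careful person would: the job done as asked, in the order asked, and still so for the second after the job is handed in, with the robot touching nothing.
It also fails if it takes over 48 s, if anything falls off the work surface, if the arm or the gripper's body presses on something with over 40 N, if the wrist force passes 120 N, or if a joint passes its speed limit or range.

## Working session

There is one attempt and no reset: what is moved stays moved. The work goes in short steps, Python scripts to look and compute and a tool call to move; the robot and the scene stay as the last step left them, time stands still between calls to the robot, and variables do not carry over. Pictures are saved under pics/ and viewed, about 8 in all and at most 12, crops included, and the job is handed in when it is done.

Besides the shell and the picture viewer there is one more tool, called after "Request:" in YAML: its name, and indented under it one key for each argument. drive_tool: Moves the arm, as the interface text tells. Its arguments: {"type":"object","properties":{"plan":{"type":"array","items":{"type":"array","items":{"type":"number"}}},"newtons":{"type":"number"}},"required":["plan"]}

```bash
mkdir -p pics; cat > h.py <<'E'
from rig import *
import cv2, numpy as np
from scipy.spatial.transform import Rotation as R
def ray(cam,px,obs=None):
    c=get_calibration(cam);K=np.array([[c['fx'],0,c['cx']],[0,c['fy'],c['cy']],[0,0,1]])
    u=cv2.undistortPoints(np.array([[px]],float),K,np.array(c['D']))[0,0]
    d=np.array([u[0],u[1],1.])
    if 'origin' in c: return np.array(c['origin']),np.array(c['rotation'])@d
    o=obs or get_obs();T=np.array(c['tool_from_camera']);Rt=R.from_quat(o['tool_rot']).as_matrix()
    return Rt@T[:3,3]+o['position'],Rt@T[:3,:3]@d
def atz(cam,px,z,obs=None):
    o,d=ray(cam,px,obs);return o+d*(z-o[2])/d[2]
def tri(rs):
    A=0;b=0
    for o,d in rs:
        d=d/np.linalg.norm(d);P=np.eye(3)-np.outer(d,d);A=A+P;b=b+P@o
    return np.linalg.solve(A,b)
E
python3 - <<'E'
from h import *
for n in['scene','top']:
    im=camera(n);cv2.imwrite(f'pics/{n}0.png',im)
    for t in['cap_bar','barrel','tray','white_bar_end']:
        print(n,t,'mark',[(np.round(m['location']).tolist(),round(m['conf'],2)) for m in mark_of(n,t)],'spot',[(np.round(m['location']).tolist(),round(m['conf'],2)) for m in spot_in(n,t)])
a=cv2.imread('pics/scene0.png');b=cv2.imread('pics/top0.png')
o=get_obs();print(o['time'],o['position'],R.from_quat(o['tool_rot']).as_matrix().round(3))
E
```

```text
scene cap_bar mark [([256.0, 124.0], 0.77), ([216.0, 145.0], 0.69)] spot [([217.0, 153.0], 0.93), ([159.0, 198.0], 0.83), ([260.0, 236.0], 0.71)]
scene barrel mark [([216.0, 182.0], 0.6)] spot [([217.0, 180.0], 0.91)]
scene tray mark [([327.0, 321.0], 0.64)] spot [([328.0, 320.0], 0.84)]
scene white_bar_end mark [([268.0, 227.0], 0.61)] spot [([262.0, 237.0], 0.73)]
top cap_bar mark [([411.0, 284.0], 0.86), ([392.0, 181.0], 0.58), ([407.0, 122.0], 0.54)] spot [([404.0, 280.0], 0.95), ([392.0, 181.0], 0.87), ([402.0, 122.0], 0.68)]
top barrel mark [([377.0, 189.0], 0.94)] spot [([372.0, 194.0], 0.66)]
top tray mark [([170.0, 164.0], 0.82)] spot [([169.0, 162.0], 0.84)]
top white_bar_end mark [([258.0, 156.0], 0.78)] spot [([255.0, 146.0], 0.94)]
0.9 [ 0.18340431 -0.59744855  0.22259121] [[-0.956 -0.     0.293]
 [-0.293 -0.    -0.956]
 [ 0.    -1.     0.   ]]
```

View pics/scene0.png

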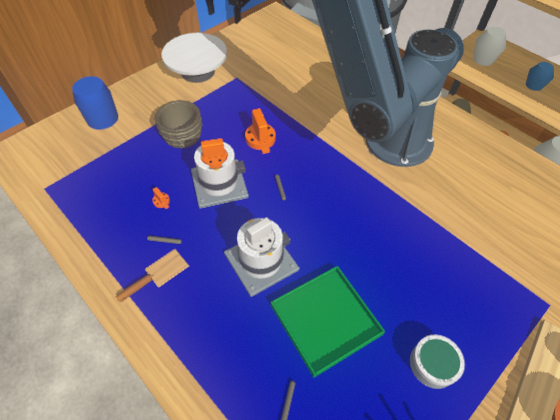

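View pics/top0.png

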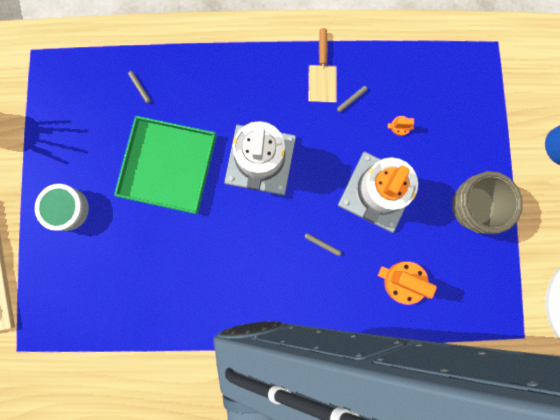

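The pictures show three orange caps:
- Large, loose on the mat: top (407,284), scene (260,132).
- Small, on the mat: top (402,125), scene (160,198).
- Middle, seated on a barrel: top (393,182), scene (215,153). This one fits: it is middle-sized and on a barrel.

The white cap is at top (259,146) and the tray at top (168,164). Next I'll measure and enlarge the middle cap.

```bash
python3 - <<'E'
from h import *
P=lambda *a:print(*[np.round(x,4) if not isinstance(x,str) else x for x in a])
P('cap top z.152',atz('top',(392,181),.152),'scene',atz('scene',(216,145),.152),'tri',tri([ray('top',(392,181)),ray('scene',(216,145))]))
P('barrel',atz('top',(377,189),0),atz('scene',(216,182),0))
P('tray',atz('top',(170,164),0),atz('scene',(327,321),0))
P('white',atz('top',(258,156),.152),atz('scene',(268,227),.152))
c=get_calibration('top');P('topcam',np.array(c['origin']),np.array(c['rotation']))
P('wristT',np.array(get_calibration('wrist')['tool_from_camera']))
a=cv2.imread('pics/top0.png')[130:240,320:440];b=cv2.imread('pics/scene0.png')[125:215,170:268]
a=cv2.resize(a,(436,400),interpolation=3)[:,:400];b=cv2.resize(b,(400,400),interpolation=3)
cv2.imwrite('pics/crop.png',np.hstack([a,b]))
E
```

```text
Traceback (most recent call last):
  File "h.py", line 12, in atz
    o,d=ray(cam,px,obs);return o+d*(z-o[2])/d[2]
        ~~~^^^^^^^^^^^^
  File "h.py", line 8, in ray
    if 'origin' in c: return np.array(c['origin']),np.array(c['rotation'])@d
                                                   ~~~~~~~~~~~~~~~~~~~~~~~^~
ValueError: matmul: Input operand 1 has a mismatch in its core dimension 0, with gufunc signature (n?,k),(k,m?)->(n?,m?) (size 3 is different from 4)
```

Rotation is a quaternion.

```bash
sed -i "s/np.array(c\['rotation'\])@d/R.from_quat(c['rotation']).as_matrix()@d/" h.py; python3 - <<'E'
from h import *
P=lambda *a:print(*[np.round(x,4) if not isinstance(x,str) else x for x in a])
P('cap top z.152',atz('top',(392,181),.152),'scene',atz('scene',(216,145),.152),'tri',tri([ray('top',(392,181)),ray('scene',(216,145))]))
P('barrel',atz('top',(377,189),0),atz('scene',(216,182),0))
P('tray',atz('top',(170,164),0),atz('scene',(327,321),0))
P('white',atz('top',(258,156),.152),atz('scene',(268,227),.152))
c=get_calibration('top');P('topcam',np.array(c['origin']))
P('wristT',np.array(get_calibration('wrist')['tool_from_camera']))
a=cv2.imread('pics/top0.png')[130:240,320:440];b=cv2.imread('pics/scene0.png')[125:215,170:268]
a=cv2.resize(a,(436,400),interpolation=3)[:,:400];b=cv2.resize(b,(400,400),interpolation=3)
cv2.imwrite('pics/crop.png',np.hstack([a,b]))
E
```

```text
cap top z.152 [ 0.5156 -0.2442  0.152 ] scene [ 0.5016 -0.2514  0.152 ] tri [ 0.5116 -0.2376  0.1705]
barrel [ 0.5233 -0.253   0.    ] [ 0.5154 -0.2623  0.    ]
tray [0.5926 0.2249 0.    ] [0.5867 0.2389 0.    ]
white [0.5706 0.0166 0.152 ] [0.5742 0.0254 0.152 ]
topcam [ 0.3788 -0.0049  0.9595]
wristT [[ 2.000e-04  9.688e-01  2.477e-01 -6.900e-02]
 [-4.000e-04 -2.477e-01  9.688e-01 -1.622e-01]
 [ 1.000e+00 -3.000e-04  4.000e-04  1.400e-03]
 [ 0.000e+00  0.000e+00  0.000e+00  1.000e+00]]
```

View pics/crop.png

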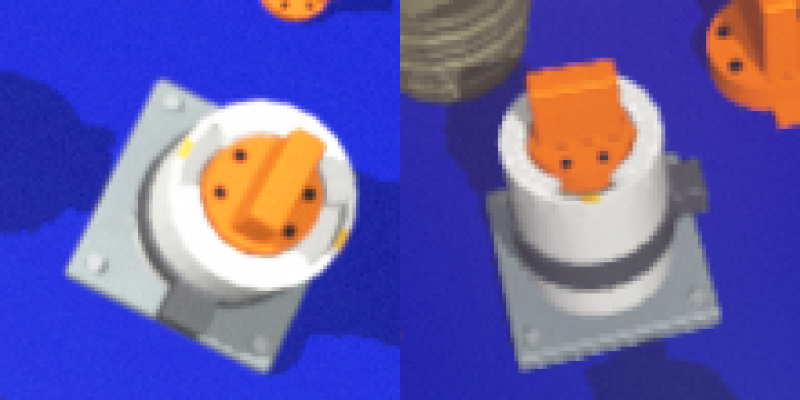

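The crop confirms it. The middle cap is seated on the barrel, with its bar along about -32° in the world and yellow gaps to the sides. I'll move above it for a wrist look.

Request:
drive_tool:
  plan:
    - [0,-40,0,0,0,0,87]
    - [-45,-60,-25,0,5,0,87]
    - [-90,-60,-51,0,11,0,87]
    - [-135,-60,-77,0,17,0,87]
    - [-180,-60,-103,0,23,0,87]
    - [-225,-60,-129,0,29,0,87]
    - [-270,-60,-155,0,35,0,87]
    - [-315,-60,-181,0,41,0,87]
    - [-360,-60,-208,0,47,0,87]
    - [-400,-60,-231,0,49,0,87]

```text
time: 1.9
position: [0.4887, -0.2689, 0.2828]
tool_rot: [-0.196, -0.679, 0.68, 0.195]
ft_force: [-0.1, 0.0, -0.1]
grip_width: 0.0871
```

Request:
drive_tool:
  plan:
    - [-4,0,-19,0,0,0,87]
    - [-4,0,-19,0,0,0,87]
    - [-4,0,-19,0,0,0,87]

```text
time: 2.2
position: [0.5009, -0.2564, 0.2825]
tool_rot: [-0.194, -0.68, 0.68, 0.194]
ft_force: [-0.6, -0.5, -1.2]
grip_width: 0.0869
```

```bash
python3 - <<'E'
from h import *
o=get_obs();print(o['time'],np.round(o['position'],4),np.round(o['q'],3),o['ft_force'])
print(R.from_quat(o['tool_rot']).as_matrix().round(3))
im=camera('wrist');cv2.imwrite('pics/w1.png',im)
for t,z in[('cap_bar',.152),('barrel',0)]:
    for m in mark_of('wrist',t): print(t,np.round(m['location'],1),round(m['conf'],2),atz('wrist',m['location'],z,o).round(4))
E
```

```text
2.2 [ 0.5009 -0.2564  0.2825] [-6.710e-01  3.780e-01  1.517e+00 -1.000e-03  1.247e+00  1.456e+00] [-0.60650106 -0.4539791  -1.15019516]
[[-0.849 -0.001 -0.528]
 [ 0.528 -0.    -0.849]
 [ 0.    -1.     0.001]]
cap_bar [262.  185.7] 0.85 [ 0.5175 -0.2506  0.152 ]
cap_bar [242.8  38.5] 0.71 [ 0.6394 -0.3078  0.152 ]
cap_bar [372.5 275.5] 0.61 [ 0.3723 -0.2985  0.152 ]
```

View pics/w1.png

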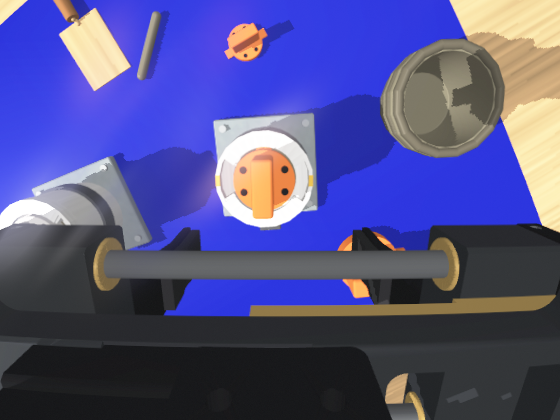

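The wrist view shows the cap at (263,182) with its bar nearly vertical in the image, so the jaws are already nearly aligned. Next I'll get the axis from the four holes (z≈0.126), the rim, and the yellow marks.

```bash
python3 - <<'E'
from h import *
o=get_obs();im=cv2.imread('pics/w1.png');x0,y0=205,105
c=im[y0:235,x0:325];g=cv2.cvtColor(c,6);hsv=cv2.cvtColor(c,40)
dark=((g<70)&(hsv[...,0]<40)|(g<45)).astype(np.uint8)
n,l,s,ce=cv2.connectedComponentsWithStats(dark)
for i in range(1,n):
    if 4<=s[i,4]<200: p=ce[i]+[x0,y0];print('dark',p.round(1),s[i,4],atz('wrist',p,.126,o).round(4))
yel=cv2.inRange(hsv,(20,120,120),(35,255,255))
n,l,s,ce=cv2.connectedComponentsWithStats(yel)
for i in range(1,n):
    if s[i,4]>=3: p=ce[i]+[x0,y0];print('yel',p.round(1),s[i,4],atz('wrist',p,.124,o).round(4))
cv2.imwrite('pics/w1c.png',cv2.resize(c,None,fx=4.6,fy=4.6,interpolation=cv2.INTER_CUBIC))
E
```

```text
dark [284.6 171.1] 7 [ 0.5136 -0.2767  0.126 ]
dark [284.5 191.5] 32 [ 0.4949 -0.2651  0.126 ]
yel [310.5 180.5] 40 [ 0.4899 -0.2949  0.124 ]
```

View pics/w1c.png

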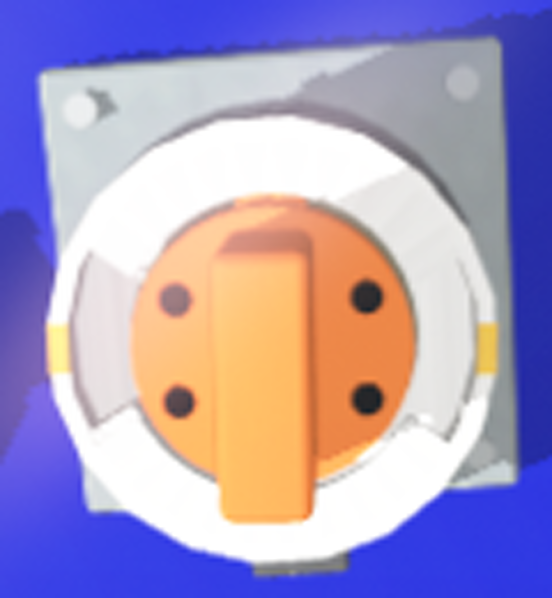

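```bash
python3 - <<'E'
from h import *
o=get_obs()
f=lambda p,z:atz('wrist',np.array(p)/4.6+[205-.4,105-.4],z,o)[:2]
ang=lambda v:np.degrees(np.arctan2(v[1],v[0])).round(1)
h=[f(p,.126) for p in[(175,299),(367,296),(179,401),(368,399)]]
print('cap centre',np.mean(h,0).round(4),'bar ang from holes',ang(h[0]-h[2]),ang(h[1]-h[3]),ang(h[1]-h[0])+90,ang(h[3]-h[2])+90)
y=[f(p,.124) for p in[(58,348),(487,347)]];print('barrel centre',np.mean(y,0).round(4),'x ang',ang(y[1]-y[0])+90,np.linalg.norm(y[1]-y[0]))
b=[f(p,.174) for p in[(212,250),(312,250),(220,520),(312,520)]];print('bar top centre',np.mean(b,0).round(4),ang(b[0]-b[2]),ang(b[1]-b[3]),np.linalg.norm(b[0]-b[2]),np.linalg.norm(b[0]-b[1]))
e=[f(p,.012) for p in[(40,72),(497,38)]];print('base edge',ang(e[1]-e[0])+90,np.linalg.norm(e[1]-e[0]))
RT=R.from_quat(o['tool_rot']).as_matrix();print('tool z ang',ang(RT[:,2]),'shift',(RT.T@(np.r_[np.mean(h,0),.14]-o['position'])*1000).round(1))
E
```

```text
cap centre [ 0.5168 -0.2527] bar ang from holes -31.3 -31.1 -31.200000000000003 -31.400000000000006
barrel centre [ 0.5169 -0.2527] x ang -31.900000000000006 0.10011730628865216
bar top centre [ 0.5175 -0.2533] -31.5 -32.2 0.054644622570456575 0.019350838733191388
base edge -28.0 0.13776748309210463
tool z ang -122.0 shift [-11.5 142.5 -13.1]
```

Cap centre is (0.517,-0.253), with the bar at -31.4°. The yellow gap line is perpendicular to -31.9° and the base edge is at -28°. Turning about 88° lands within range either way. Descending now, then gripping.

Request:
drive_tool:
  plan:
    - [-12,0,-13,0,0,0,87]
    - [-12,40,-13,0,0,0,87]
    - [-12,80,-13,0,0,0,87]
    - [-12,115,-13,0,0,0,87]
    - [-12,135,-13,0,0,0,87]
    - [-12,145,-13,0,0,0,87]
    - [-12,145,-13,0,0,0,87]
    - [-12,145,-13,0,0,0,87]

```text
time: 3.15
position: [0.5185, -0.2529, 0.1385]
tool_rot: [-0.196, -0.679, 0.68, 0.194]
ft_force: [0.2, -0.6, 0.9]
grip_width: 0.0869
```

Request:
drive_tool:
  plan:
    - [0,0,0,0,0,0,10]
    - [0,0,0,0,0,0,10]
    - [0,0,0,0,0,0,10]
    - [0,0,0,0,0,0,10]
    - [0,0,0,0,0,0,10]
    - [0,0,0,0,0,0,10]
    - [0,0,0,0,0,0,10]
    - [0,0,0,0,0,0,10]
  newtons: 30

```text
time: 3.95
position: [0.5181, -0.2518, 0.1375]
tool_rot: [0.194, 0.68, -0.68, -0.195]
ft_force: [-0.0, 0.2, 0.5]
grip_width: 0.0312
```

Request:
drive_tool:
  plan:
    - [0,0,0,0,0,0,10]
    - [0,0,0,0,0,0,10]
    - [0,0,0,0,0,0,10]
    - [0,0,0,0,0,0,10]

```text
time: 4.35
position: [0.5181, -0.2518, 0.1375]
tool_rot: [0.195, 0.68, -0.68, -0.195]
ft_force: [0.5, 0.3, 0.4]
grip_width: 0.0196
```

Request:
drive_tool:
  plan:
    - [0,0,0,0,-4,0,10]
    - [0,0,0,0,-9,0,10]
    - [0,0,0,0,-14,0,10]
    - [0,0,0,0,-19,0,10]
    - [0,0,0,0,-24,0,10]
    - [0,0,0,0,-29,0,10]
    - [0,0,0,0,-34,0,10]
    - [0,0,0,0,-39,0,10]
    - [0,0,0,0,-44,0,10]
    - [0,0,0,0,-44,0,10]

```text
time: 5.35
position: [0.518, -0.2518, 0.1375]
tool_rot: [-0.074, 0.703, -0.703, 0.074]
ft_force: [-0.1, -0.4, -0.6]
grip_width: 0.0202
```

Request:
drive_tool:
  plan:
    - [0,0,0,0,-5,0,10]
    - [0,0,0,0,-10,0,10]
    - [0,0,0,0,-15,0,10]
    - [0,0,0,0,-20,0,10]
    - [0,0,0,0,-25,0,10]
    - [0,0,0,0,-30,0,10]
    - [0,0,0,0,-35,0,10]
    - [0,0,0,0,-40,0,10]
    - [0,0,0,0,-44,0,10]
    - [0,0,0,0,-44,0,10]

```text
time: 6.35
position: [0.5168, -0.2508, 0.1375]
tool_rot: [-0.332, 0.626, -0.623, 0.331]
ft_force: [-3.2, 1.6, 3.4]
grip_width: 0.0199
```

```bash
python3 - <<'E'
from h import *
o=get_obs();print(o['time'],o['ft_force'],o['moment'],o['q'],R.from_quat(o['tool_rot']).as_matrix().round(3))
im=camera('wrist')
a=camera('scene');cv2.imwrite('pics/s2.png',np.hstack([cv2.resize(a[110:220,160:275],(400,380),interpolation=3),cv2.resize(im[60:320,120:420],(400,380))]))
E
```

```text
6.35 [-3.24794883  1.57427113  3.44086462] [ 0.34917043  0.4243362  -0.08751943] [-6.46287813e-01  5.72619199e-01  1.63801767e+00  1.18981384e-04
  9.34385700e-01 -5.21376565e-02] [[-0.56  -0.003  0.829]
 [-0.829  0.002 -0.56 ]
 [-0.    -1.    -0.003]]
```

View pics/s2.png

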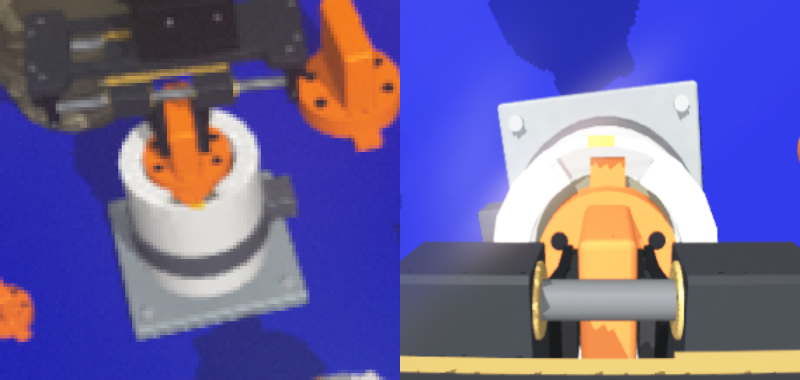

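The turned lug sits in the middle of the gap beside the yellow mark: wrist crop (607,170), mark (600,142). Lifting gently.

Request:
drive_tool:
  plan:
    - [0,-3,0,0,0,0,10]
    - [0,-6,0,0,0,0,10]
    - [0,-10,0,0,0,0,10]
    - [0,-14,0,0,0,0,10]
    - [0,-18,0,0,0,0,10]
    - [0,-22,0,0,0,0,10]
    - [0,-22,0,0,0,0,10]

```text
time: 7.15
position: [0.5193, -0.2533, 0.1609]
tool_rot: [0.332, -0.623, 0.626, -0.333]
ft_force: [-0.1, -0.3, -2.6]
grip_width: 0.0195
```

Request:
drive_tool:
  plan:
    - [0,-30,0,0,0,0,10]
    - [0,-70,0,0,0,0,10]
    - [0,-105,0,0,0,0,10]
    - [-20,-110,-10,0,0,0,10]
    - [-60,-110,-29,0,0,0,10]
    - [-100,-110,-48,0,0,0,10]
    - [-140,-110,-67,0,0,0,10]
    - [-180,-110,-86,0,0,0,10]
    - [-220,-110,-105,0,0,0,10]
    - [-260,-110,-124,0,0,0,10]

```text
time: 8.15
position: [0.5609, 0.0345, 0.27]
tool_rot: [0.332, -0.624, 0.625, -0.333]
ft_force: [1.3, -0.2, -2.4]
grip_width: 0.0197
```

Request:
drive_tool:
  plan:
    - [-40,0,-19,0,0,0,10]
    - [-80,0,-38,0,0,0,10]
    - [-120,0,-57,0,0,0,10]
    - [-155,0,-74,0,0,0,10]
    - [-180,0,-87,0,0,0,10]
    - [-180,0,-87,0,0,0,10]
    - [-180,0,-87,0,0,0,10]

```text
time: 8.85
position: [0.5887, 0.2313, 0.2694]
tool_rot: [0.333, -0.624, 0.624, -0.333]
ft_force: [-0.5, -0.4, -2.0]
grip_width: 0.0197
```

```bash
python3 - <<'E'
from h import *
o=get_obs();print(o['time'],o['position'],o['ft_force'],o['grip_width'],R.from_quat(o['tool_rot']).as_matrix().round(3))
w=camera('wrist');s=camera('scene');a=camera('top')
for c in['wrist','scene','top']:
    for m in mark_of(c,'tray'): print(c,np.round(m['location'],1),round(m['conf'],2),atz(c,m['location'],0,o).round(4))
    for m in mark_of(c,'cap_bar'): print(c,'cap',np.round(m['location'],1),round(m['conf'],2),atz(c,m['location'],o['position'][2]+.0145,o).round(4))
cv2.imwrite('pics/t1.png',np.hstack([cv2.resize(s[:,140:],(400,400)),cv2.resize(w,(400,400))]))
E
```

```text
8.85 [0.58872006 0.23129831 0.26940617] [-0.48949974 -0.40608139 -1.96899833] 0.01966826466748101 [[-0.557  0.     0.831]
 [-0.831 -0.001 -0.557]
 [ 0.001 -1.     0.001]]
wrist [276.5 168.7] 0.63 [0.5949 0.2342 0.    ]
wrist cap [274.5 265.2] 0.68 [0.5872 0.2264 0.2839]
wrist cap [482.9 400.6] 0.59 [0.6449 0.0676 0.2839]
wrist cap [272.2 168.1] 0.17 [0.6152 0.2701 0.2839]
scene [327. 321.] 0.81 [0.5867 0.2389 0.    ]
scene cap [338.7 257.5] 0.9 [0.5812 0.2222 0.2839]
scene cap [255.7 123.2] 0.67 [ 0.4618 -0.1343  0.2839]
scene cap [160.8 194.1] 0.52 [ 0.7316 -0.1147  0.2839]
top [168.9 163.3] 0.71 [0.5943 0.2275 0.    ]
top cap [410.6 281.6] 0.82 [ 0.3298 -0.2267  0.2839]
top cap [406.4 125.7] 0.82 [ 0.5864 -0.2353  0.2839]
```

View pics/t1.png

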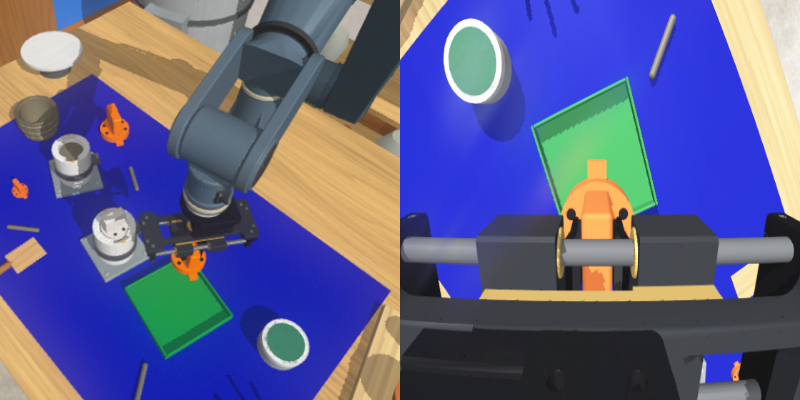

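The tray is centred near (0.592,0.233) and the cap is held upright. Lowering now, ending slowly.

Request:
drive_tool:
  plan:
    - [-4,40,2,0,0,0,10]
    - [-4,85,2,0,0,0,10]
    - [-4,130,2,0,0,0,10]
    - [-4,170,2,0,0,0,10]
    - [-4,200,2,0,0,0,10]
    - [-4,215,2,0,0,0,10]
    - [-4,222,2,0,0,0,10]
    - [-4,227,2,0,0,0,10]
    - [-4,229,2,0,0,0,10]
    - [-4,229,2,0,0,0,10]

```text
time: 10.3
position: [0.5935, 0.2335, 0.0418]
tool_rot: [0.332, -0.624, 0.624, -0.333]
ft_force: [-0.3, 0.2, -2.7]
grip_width: 0.0195
```

Request:
drive_tool:
  plan:
    - [0,1,0,0,0,0,10]
    - [0,2,0,0,0,0,10]
    - [0,3,0,0,0,0,10]
    - [0,4,0,0,0,0,10]
    - [0,4,0,0,0,0,10]

```text
time: 10.8
position: [0.5925, 0.2332, 0.0364]
tool_rot: [-0.332, 0.624, -0.624, 0.332]
ft_force: [-0.4, -0.4, -2.7]
grip_width: 0.0196
```

Request:
drive_tool:
  plan:
    - [0,1,0,0,0,0,10]
    - [0,2,0,0,0,0,10]
    - [0,2,0,0,0,0,10]

```text
time: 11.1
position: [0.5924, 0.2332, 0.0343]
tool_rot: [-0.332, 0.624, -0.624, 0.332]
ft_force: [-0.2, -0.8, -3.6]
grip_width: 0.0201
```

Request:
drive_tool:
  plan:
    - [0,0.5,0,0,0,0,10]
    - [0,1,0,0,0,0,10]
    - [0,1,0,0,0,0,10]

```text
time: 11.4
position: [0.5925, 0.2332, 0.0334]
tool_rot: [-0.332, 0.624, -0.624, 0.332]
ft_force: [0.6, -0.5, -2.3]
grip_width: 0.0198
```

Request:
drive_tool:
  plan:
    - [0,0.5,0,0,0,0,10]
    - [0,1,0,0,0,0,10]
    - [0,1,0,0,0,0,10]

```text
time: 11.7
position: [0.5926, 0.2332, 0.0325]
tool_rot: [0.332, -0.624, 0.624, -0.332]
ft_force: [0.3, 1.3, -2.2]
grip_width: 0.0196
```

Request:
drive_tool:
  plan:
    - [0,0.5,0,0,0,0,10]
    - [0,1,0,0,0,0,10]
    - [0,1,0,0,0,0,10]

```text
time: 12.0
position: [0.5926, 0.2333, 0.0325]
tool_rot: [0.332, -0.624, 0.624, -0.332]
ft_force: [-1.8, -1.3, 4.5]
grip_width: 0.0198
```

Request:
drive_tool:
  plan:
    - [0,0.5,0,0,0,0,10]
    - [0,1,0,0,0,0,10]
    - [0,1,0,0,0,0,10]

```text
time: 12.3
position: [0.5926, 0.2332, 0.0325]
tool_rot: [0.332, -0.624, 0.624, -0.332]
ft_force: [-3.6, -0.3, 11.3]
grip_width: 0.0197
```

Contact at z=0.0325, as predicted. Easing off the push a little, then opening.

Request:
drive_tool:
  plan:
    - [0,-1.5,0,0,0,0,10]
    - [0,-1.5,0,0,0,0,24]
    - [0,-1.5,0,0,0,0,30]
    - [0,-1.5,0,0,0,0,40]
    - [0,-1.5,0,0,0,0,50]
    - [0,-1.5,0,0,0,0,50]
    - [0,-1.5,0,0,0,0,50]
    - [0,-1.5,0,0,0,0,50]
    - [0,-1.5,0,0,0,0,50]
    - [0,-1.5,0,0,0,0,50]

```text
time: 13.3
position: [0.5926, 0.2332, 0.032]
tool_rot: [-0.332, 0.624, -0.624, 0.332]
ft_force: [0.0, -0.0, -0.2]
grip_width: 0.0498
```

Request:
drive_tool:
  plan:
    - [0,-5,0,0,0,0,50]
    - [0,-20,0,0,0,0,50]
    - [0,-50,0,0,0,0,50]
    - [0,-90,0,0,0,0,50]
    - [0,-130,0,0,0,0,50]
    - [0,-170,0,0,0,0,50]
    - [0,-210,0,0,0,0,50]
    - [0,-230,0,0,0,0,50]
    - [0,-230,0,0,0,0,50]

```text
time: 14.2
position: [0.5949, 0.2338, 0.2679]
tool_rot: [0.329, -0.623, 0.625, -0.336]
ft_force: [0.0, 0.1, -0.2]
grip_width: 0.0497
```

```bash
python3 - <<'E'
from h import *
o=get_obs();print(o['time'],o['position'],o['ft_force'],o['grip_width'])
w=camera('wrist');s=camera('scene')
cv2.imwrite('pics/f1.png',np.hstack([cv2.resize(s[180:400,210:430],(400,400)),cv2.resize(w,(400,400))]))
E
```

```text
14.2 [0.59487487 0.23381025 0.26785702] [ 0.01522978  0.07385206 -0.23157087] 0.04973546872861373
```

View pics/f1.png

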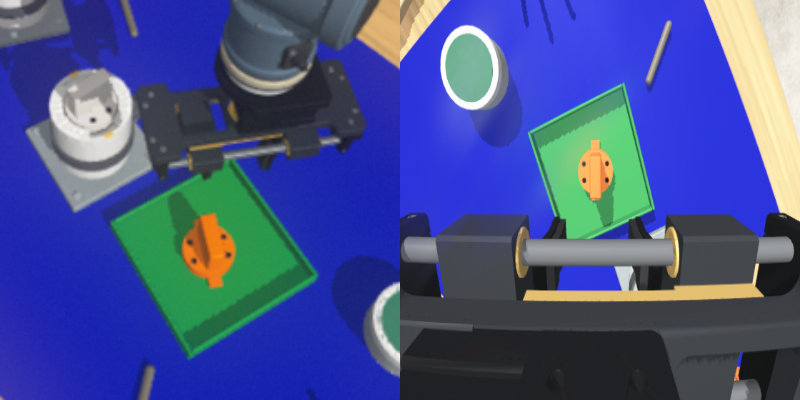

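The orange cap stands flat, bar up, in mid-tray: left (208,250), right (596,172). The white cap is still seated as before at left (90,105), and the gripper is clear of everything.

```bash
python3 -c "
from rig import *
print(hand_in())"
```

```text
the job is handed in; nothing more can be done
None
```

The middle-sized orange cap is off its barrel and standing flat, bar up, near the middle of the green tray. I handed the job in at about 14 s of the 48 s allowed.

- **Twist and lift:** I gripped the bar at 30 N and turned it 88° anticlockwise in its seat. A wrist picture showed the lug centred in the gap by the yellow mark. The cap then lifted freely, reading only its own weight of about 2.6 N.
- **Setting down:** I lowered it until it touched the tray floor at the height I expected, peaking at 11 N, then eased off and opened the fingers.
- **Last checks:** The final pictures show the white cap still on its barrel, with the gripper about 0.23 m above the cap and touching nothing. The force reading was about 0.2 N.
- **Disagreement:** The yellow marks and the barrel's base edge gave barrel directions about 4° apart. I chose a turn that was in range for both. Apart from that, no check failed.

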